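# Strip the eyepiece adapter off a telescope focuser

## Task

The focuser on the bench is to be changed over to a camera. First take the white dust plug out of its eyepiece adapter and set it in the empty bore of the eyepiece rack, fully down; then unscrew the black adapter from the drawtube - some of these have an ordinary thread and some a reverse one and nothing shows which, so try it both ways to find which way it comes loose, and turn it loose before you lift it. Finish still holding the adapter in the gripper, upright and at rest, lifted at least 5 cm clear straight above the drawtube, with everything else on the bench left where it stands.

Things in the scene. Friction and masses are not known exactly. Their poses are not given: they have to be found in the camera images.
- plug_bar (a point): white dust plug (20 g) loose in the adapter's top. Point: middle of its bar grip, 28 mm long (x axis), 8 thick (y), 16 tall. Below the bar a flange 40 mm across, 3 thick (8 to 11 mm below the point) that rests on the adapter, later on the rack; then a tapered stem, 31 mm across, 14 long. z up. Seated in the rack the point is 11 mm above the rack's top
- free_bore (a point): the empty one of three bores, 75 mm apart, in the eyepiece rack, a dark wooden block 236 x 84 x 40 mm on the bench (x axis along its length). Bore 34 mm across, through to the bench, grey felt at its bottom. Point: centre of its mouth, level with the rack's top, 40 mm above the bench. In each of the others stands an eyepiece, 36 mm high above the rack
- adapter_mid (a point): black eyepiece adapter, 56 mm across, 36 high, bore 33, on the drawtube. Point: on its axis, half-way up; z up. A thumbscrew (leave it) sticks out along +x to 46 mm, 9 mm above the point: grip across y. Quick thread of either hand: wrong way it stops hard within 0.15 rad, then only slips in the fingers; right way it turns easily, need not rise, and lifts off after 0.95 to 2 rad
- seat (a point): shoulder at the drawtube's upper end, on its axis, where the adapter's bottom edge sits, 160 mm above the bench; fixed, upright. x axis within 0.05 rad of the adapter's at the start. A spigot rises 13 mm above it inside the adapter. Drawtube below: 52 mm across for 32 mm, then a body 102 across. Along -x, 118 mm away, a guide scope 54 across, its top 22 mm above the point
- eyepiece_a_mid (a point): black eyepiece with a green band standing in a bore of the rack, 42 mm across; the point is half-way up its 64 mm. Leave alone
- eyepiece_b_mid (a point): black eyepiece with a brass band standing in a bore of the rack, 42 mm across; the point is half-way up its 64 mm. Leave alone
- diagonal: black mirror diagonal, about 75 x 75 mm and 60 mm high, lying on the bench; origin under its middle. Leave alone
- screwdriver: screwdriver with a red handle, 150 mm long, lying on the bench; leave alone
- dewcap: black round lens cap 112 mm across and 20 mm high, lying on the bench; origin under its middle. Leave alone
- fluid: small bottle of lens cleaner with a blue cap, 42 mm across, 105 mm high; origin under its middle. Leave alone
- blower: red dust blower, 60 mm across, 105 mm high, standing nozzle up; origin under its middle. Leave alone

How it is judged:
On the way, in this order (a step that is already met when the one before it is completed fails the run):
1. dust plug fully down in the empty bore and let go, the adapter still screwed on (horizontal distance between plug_bar and free_bore below 0.006 m and z of plug_bar in the frame of free_bore below 0.0135 m and angle between plug_bar's own z axis and vertical below 0.1 rad and contact force between plug and the fingers below 0.1 N and z of adapter_mid in the frame of seat below 0.021 m and angle between the x axis of adapter_mid and the x axis of seat, either way round below 0.3 rad), for 0.2 s.
2. adapter turned loose (more than 0.6 rad) while still on the drawtube (angle between the x axis of adapter_mid and the x axis of seat, either way round above 0.6 rad and z of adapter_mid in the frame of seat below 0.024 m and horizontal distance between adapter_mid and seat below 0.006 m), for 0.05 s.
At the end, for the whole second after the job is handed in: the adapter is held by the fingers, upright within 0.25 rad and at rest, its bottom edge at least 45 mm above the drawtube's shoulder and within 40 mm of straight above it, touching the focuser no more; the dust plug stands fully down (within 2.5 mm) and upright in the empty bore of the rack (contact force between adapter and the fingers above 1 N and z of adapter_mid in the frame of seat above 0.063 m and horizontal distance between adapter_mid and seat below 0.04 m and angle between adapter_mid's own z axis and vertical below 0.25 rad and linear speed of adapter below 0.03 m/s and contact force between adapter and focuser below 0.1 N and horizontal distance between plug_bar and free_bore below 0.006 m and z of plug_bar in the frame of free_bore below 0.0135 m and angle between plug_bar's own z axis and vertical below 0.1 rad); the arm keeps its last pose, push and grip.
It fails at once if an eyepiece knocked or pulled out of the rack (distance of any of eyepiece_a_mid, eyepiece_b_mid from where it was at the start of the episode above 0.02 m).
It fails at once if another thing on the bench shoved or knocked over (distance of any of diagonal, screwdriver, dewcap, fluid, blower from where it was at the start of the episode above 0.03 m).
It also fails if it takes over 67 s, if anything falls off the work surface, if the arm or the gripper's body presses on something with over 40 N, if the wrist force passes 120 N, or if a joint passes its speed limit or range.

## Robot

A 7-joint arm with a two-finger parallel gripper is mounted at the origin on the work surface. World frame = base frame: x ahead of the robot, y to its left, z up, the work surface at z = 0. Lengths are in m, angles in rad, forces in N, time in s.
With the tool pointing down it reaches from about 0.425 to 0.95 m from the base axis. Payload 16.7 kg.
Tool frame: the origin (TCP) lies at the very end of the fingers, on their centre line; the grasp point (between the pads) lies 19 mm behind it; z points along the fingers, y is the line along which they close (so a half turn about z gives the same grasp; the last joint's range is limited). The gripper opens to 94 mm and grips with 3 to 60 N. Pads are 16 mm wide; open, the fingers measure 119 mm over their backs; the gripper's body (75 mm by 177 mm) begins 78 mm behind the grasp point.
Start: joints at [-1.333, 0.426, 0.074, 1.606, -0.034, 1.111, -0.067], TCP at [0.255, 0.625, 0.205] pointing down, gripper open.
Joint ranges: [-2.85, 2.85], [-0.5, 2.14], [-1.23, 1.37], [0.21, 2.46], [-1.02, 4.16], [0.16, 2.05], [-2.73, 2.73]. Speed limits (rad/s): [1.89, 1.89, 2.39, 2.39, 3.01, 3.01, 3.01].

## Interface

Orientations are given as a unit quaternion [x, y, z, w].
In Python, from plant import status, vision, workorder gives the robot as it stands.
- The arm moves only by the tool apply_moves, never from a script. Its argument "moves" is a list of rows, each an object with "travel": the shift along the world's x, y, z in m, a list of three; "rot": the turn, a rotation vector about the world's x, y, z in rad, a list of three; "gripper": the opening, from -1 (shut) to 1 (fully open). A call has 1 to 8 rows; each row shifts and turns the commanded pose from where the row before left it; what a row does not reach is not made up. A row lasts 1/10 s, in which the tool goes at most 50 mm and 8.59 degrees, less where a joint would pass 70% of its speed; a pose out of reach is approached as far as the arm can. A call is refused whole if a number of a shift passes 0.05 or a number of a turn 0.15, either way. A call with a gripper value outside its range is refused whole. The fingers move at their own pace and stop on an object; the grip force is fixed at half the most. Time passes only in rows, so rows that do not move let the fingers close. It gives the time, the measured TCP pose, the force, the opening and the grip force at its end, in the units of the state.
- status.sense(): the state, without advancing time (a new reading comes with each control period).
- vision.snapshot(name): name is "side" or "top" or "wrist"; returns a dict with "frame" (384x512x3 uint8, blue, green, red), "fx", "fy", "cx", "cy" (pixels), "pose" (4x4, takes a point from camera to world coordinates). Camera axes: x right, y up, looking along -z (the intrinsics and any distortion apply to the point x, -y, -z); pixel columns grow to the right and rows downward; lengths in m; the calibration is good to about 2 mm. A picture is of the moment at which its call begins. There is no depth.
- workorder.hand_in(): hands the job in; it is judged then, once.
Trained networks look in a picture, given as the dict that the camera call returned (one of the last four; its "shot" number tells which), for a name from the list of things; names that differ only in an ending like _2 or _b are one class to them, and where a whole thing is asked for, a point or a joint stands for the part that bears it (a point fixed in the world has none). Each returns a list of dicts, best first, with "conf" (0 to 1); they miss things now and then, are a little off and sometimes report something else, mostly with a low value. They report only what shows in the picture. A call takes as long as a camera call.
- vision.find_in(thing, picture): "rect" ([left, top, right, bottom] as shares, 0 to 1, of the picture: columns of its width, rows of its height, round what is visible of it).
- vision.outline_of(thing, picture): "pixels" (384x512 bool, what is visible of it) and "rect" ([left, top, right, bottom] as shares, 0 to 1, of the picture: columns of its width, rows of its height, round what is visible of it).
- vision.place_of(thing, picture): "position" ([row, column] as shares, 0 to 1, of the picture: columns of its width, rows of its height: a listed point, or the origin of a listed thing).
The state is a dict: "t": time; "joint_pos": joint angles; "qvel": joint speeds; "effort": joint torques, N m; "ee_pos": TCP position; "tool_rot": TCP orientation; "ft_force": force on the tool from outside, world axes, zero at the start; "wrist_torque": the same for the moment, N m; "opening": finger opening in m; "finger_force": force on a finger pad.
Only numpy, scipy, OpenCV 4.12 (cv2) and the standard library are available. Lean on these libraries where they do the work, as an engineer would, in place of code of your own. Each camera call takes 0.05 s, during which the arm holds its last target. There are 200 camera calls.

## Working session

There is one attempt and no reset: what is moved stays moved. The work goes in short steps, Python scripts to look and compute and a tool call to move; the robot and the scene stay as the last step left them, time stands still between calls to the robot, and variables do not carry over. Pictures are saved under pics/ and viewed, at most 10 in all, crops included, and the job is handed in when it is done.

Besides the shell and the picture viewer there is one more tool, called after ">>>" as name(argument=value, ...), one argument or row to a line, values as JSON. apply_moves: Moves the arm, as the interface text tells. Its arguments: {"type":"object","properties":{"moves":{"type":"array"}},"required":["moves"]}

```bash
mkdir -p pics; cat > h.py <<'E'
import numpy as np, cv2
from plant import status, vision, workorder
def ray(p,rc):
    r,c=rc[0]*384,rc[1]*512
    d=np.array([(c-p["cx"])/p["fx"],-(r-p["cy"])/p["fy"],-1.])
    P=np.array(p["pose"]); return P[:3,3],P[:3,:3]@d
def atz(p,rc,z):
    o,d=ray(p,rc); return o+d*(z-o[2])/d[2]
def tri(obs):
    A=np.zeros((3,3));b=np.zeros(3)
    for p,rc in obs:
        o,d=ray(p,rc);d=d/np.linalg.norm(d);M=np.eye(3)-np.outer(d,d);A+=M;b+=M@o
    return np.linalg.solve(A,b)
E
python3 - <<'E'
from h import *
ps={n:vision.snapshot(n) for n in("side","top","wrist")}
print([k for k in ps["top"]],ps["top"]["pose"],ps["side"]["pose"])
cv2.imwrite("pics/a.png",np.hstack([ps["side"]["frame"],ps["top"]["frame"]])[:, :]) 
cv2.imwrite("pics/a.png",cv2.resize(np.vstack([np.hstack([ps["side"]["frame"],ps["top"]["frame"]])]),(800,300)))
H=dict(plug_bar=.207,free_bore=.04,adapter_mid=.178,seat=.16,eyepiece_a_mid=.044,eyepiece_b_mid=.044,diagonal=0,screwdriver=0.01,dewcap=0,fluid=0,blower=0)
for t,z in H.items():
    o=[]
    for n in("side","top"):
        r=vision.place_of(t,ps[n])[:2]
        for q in r: print(t,n,round(q["conf"],2),np.round(q["position"],3),np.round(atz(ps[n],q["position"],z),3))
        if r:o.append((ps[n],r[0]["position"]))
    if len(o)==2: print("   tri",np.round(tri(o),3))
print(status.sense())
E
```

```text
['frame', 'fx', 'fy', 'cx', 'cy', 'pose', 'shot'] [[ 0.02523165  0.99439882 -0.10263699  0.43164738]
 [-0.99963839  0.02414233 -0.01184188 -0.02517763]
 [-0.00929766  0.10289867  0.99464839  1.2182551 ]
 [ 0.          0.          0.          1.        ]] [[ 9.90651951e-01  8.60677064e-02 -1.05835065e-01  3.61861705e-01]
 [-1.36413639e-01  6.24044044e-01 -7.69389596e-01 -1.10214052e+00]
 [-1.73855987e-04  7.76634651e-01  6.29951259e-01  1.01504878e+00]
 [ 0.00000000e+00  0.00000000e+00  0.00000000e+00  1.00000000e+00]]
plug_bar side 0.5 [0.597 0.531] [ 0.53  -0.22   0.207]
plug_bar top 0.73 [0.594 0.767] [ 0.468 -0.359  0.207]
plug_bar top 0.52 [0.529 0.642] [ 0.524 -0.206  0.207]
   tri [ 0.487 -0.329  0.307]
free_bore top 0.67 [0.594 0.386] [0.46  0.131 0.04 ]
adapter_mid side 0.84 [0.623 0.531] [ 0.53  -0.225  0.178]
adapter_mid side 0.21 [0.612 0.599] [ 0.622 -0.221  0.178]
adapter_mid top 0.8 [0.538 0.636] [ 0.518 -0.204  0.178]
adapter_mid top 0.22 [0.447 0.739] [ 0.609 -0.334  0.178]
   tri [ 0.527 -0.208  0.161]
seat side 0.83 [0.636 0.515] [ 0.51  -0.222  0.16 ]
seat top 0.7 
[... 1201 characters left out ...]
632,  0.42609722,  0.07389718,  1.60599842, -0.03412246,
        1.11079578, -0.06712023]), 'qvel': array([-5.58440328e-04, -4.78615187e-04,  1.33464687e-03, -1.04022054e-03,
       -2.25421178e-05, -1.17753216e-03,  1.43953544e-03]), 'effort': array([ 1.64400029e-03, -9.35515952e+01,  3.66282240e+00, -4.54545665e+01,
       -4.91951779e-02,  1.28354144e-02, -8.33906324e-05]), 'ee_pos': array([0.25524179, 0.62484302, 0.20546925]), 'tool_rot': array([ 1.92724266e-01,  9.81252952e-01, -1.65824489e-05, -2.91261058e-05]), 'ft_force': array([-0.12584193, -0.36715153,  0.32213169]), 'wrist_torque': array([ 0.00204238, -0.02610159,  0.01629524]), 'finger_force': 0.0, 'opening': 0.09417773987257427}
```

View pics/a.png

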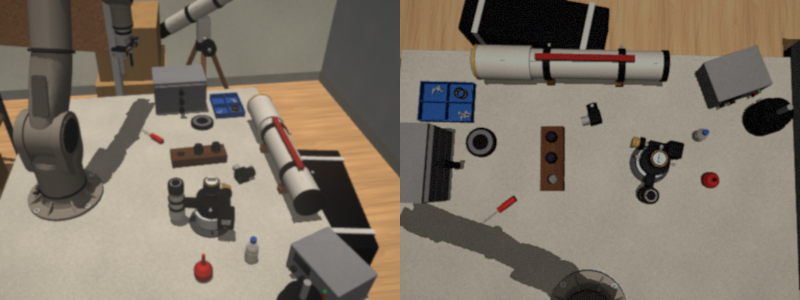

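Side and top views: focuser at about (658,158) in the top half, with the guide scope toward the robot. The rack is at (552,157), its free bore the one nearest the robot (552,180). I'll zoom in while planning the approach.

```bash
python3 - <<'E'
from h import *
p=vision.snapshot("top")
f=p["frame"][140:290,170:390]
cv2.imwrite("pics/b.png",cv2.resize(f,None,fx=3.6,fy=3.6,interpolation=cv2.INTER_CUBIC))
E
```

```text
(no output)
```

View pics/b.png

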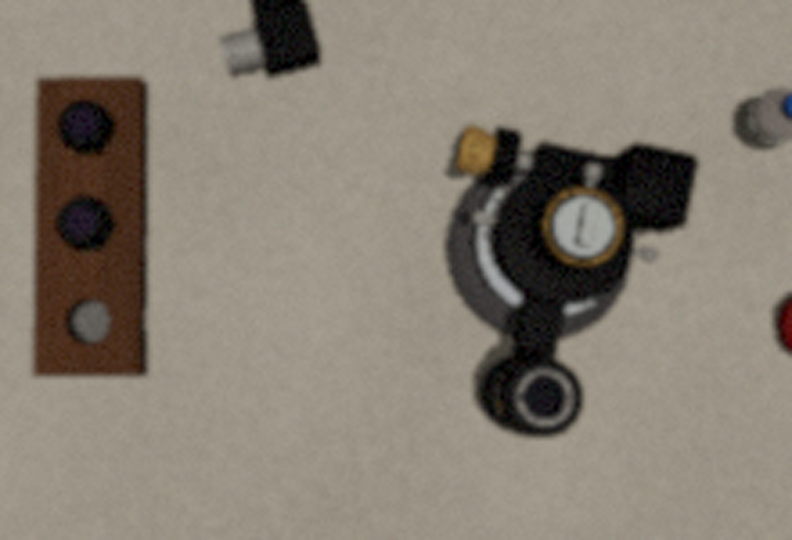

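>>> apply_moves(
  moves=[
    {"travel": [0.0, -0.02, 0.05], "rot": [0, 0, 0], "gripper": 1},
    {"travel": [0.02, -0.04, 0.05], "rot": [0, 0, 0.1], "gripper": 1},
    {"travel": [0.03, -0.05, 0.03], "rot": [0, 0, 0.1], "gripper": 1},
    {"travel": [0.03, -0.05, 0.02], "rot": [0, 0, 0.1], "gripper": 1},
    {"travel": [0.03, -0.05, 0], "rot": [0, 0, 0.1], "gripper": 1},
    {"travel": [0.03, -0.05, 0], "rot": [0, 0, 0], "gripper": 1},
    {"travel": [0.03, -0.05, 0], "rot": [0, 0, 0], "gripper": 1},
    {"travel": [0.03, -0.05, 0], "rot": [0, 0, 0], "gripper": 1},
  ],
)

```text
t: 2.1
ee_pos: [0.421, 0.3243, 0.3286]
tool_rot: [-0.006, 1.0, 0.0, 0.0]
ft_force: [0.3, -0.1, -0.3]
opening: 0.0939
finger_force: 0.0
```

The top crop shows the plug at (583,228) in the crop, its bar running nearly up-down and tilted about 0.15–0.2 rad clockwise. The thumbscrew points up at (593,172), the guide scope is below at (543,398), and the free grey bore is at (90,320).

>>> apply_moves(
  moves=[
    {"travel": [0.01, -0.05, 0.03], "rot": [0, 0, 0], "gripper": 1},
    {"travel": [0.01, -0.05, 0], "rot": [0, 0, 0], "gripper": 1},
    {"travel": [0.01, -0.05, 0], "rot": [0, 0, 0], "gripper": 1},
    {"travel": [0.01, -0.05, 0], "rot": [0, 0, 0], "gripper": 1},
    {"travel": [0.01, -0.05, 0], "rot": [0, 0, 0], "gripper": 1},
    {"travel": [0.01, -0.05, 0], "rot": [0, 0, 0], "gripper": 1},
    {"travel": [0.01, -0.05, 0], "rot": [0, 0, -0.1], "gripper": 1},
    {"travel": [0.01, -0.05, 0], "rot": [0, 0, -0.1], "gripper": 1},
  ],
)

```text
t: 2.9
ee_pos: [0.4973, -0.0613, 0.354]
tool_rot: [0.096, 0.995, 0.0, 0.0]
ft_force: [1.9, 0.1, -0.1]
opening: 0.094
finger_force: 0.0
```

>>> apply_moves(
  moves=[
    {"travel": [0.01, -0.05, 0.0], "rot": [0, 0, 0], "gripper": 1},
    {"travel": [0.01, -0.05, 0], "rot": [0, 0, 0], "gripper": 1},
    {"travel": [0, 0, 0], "rot": [0, 0, 0], "gripper": 1},
    {"travel": [0, 0, 0], "rot": [0, 0, 0], "gripper": 1},
  ],
)

```text
t: 3.3
ee_pos: [0.5168, -0.1582, 0.3535]
tool_rot: [0.095, 0.995, -0.0, -0.0]
ft_force: [-0.3, 0.4, -0.3]
opening: 0.094
finger_force: 0.0
```

```bash
python3 - <<'E'
from h import *
p=vision.snapshot("wrist"); s=status.sense()
print(s["ee_pos"],s["tool_rot"],np.round(p["pose"],3))
for t,z in dict(plug_bar=.207,adapter_mid=.178,seat=.16).items():
    for q in vision.place_of(t,p)[:2]: print(t,round(q["conf"],2),np.round(q["position"],3),np.round(atz(p,q["position"],z),4))
r=vision.find_in("plug_bar",p)[0]; print(r)
cv2.imwrite("pics/c.png",cv2.resize(p["frame"],(768,576)))
E
```

```text
[ 0.51692994 -0.15689495  0.35345206] [ 9.39056358e-02  9.95581083e-01  4.17086522e-05 -1.94798168e-04] [[ 0.189 -0.947 -0.26   0.442]
 [ 0.982  0.182  0.05  -0.143]
 [-0.    -0.265  0.964  0.533]
 [ 0.     0.     0.     1.   ]]
plug_bar 0.95 [0.523 0.4  ] [ 0.5301 -0.2165  0.207 ]
adapter_mid 0.73 [0.494 0.41 ] [ 0.5261 -0.2138  0.178 ]
seat 0.48 [0.516 0.403] [ 0.54   -0.2242  0.16  ]
{'rect': [0.3641, 0.4677, 0.4445, 0.5669], 'conf': 0.9}
```

View pics/c.png

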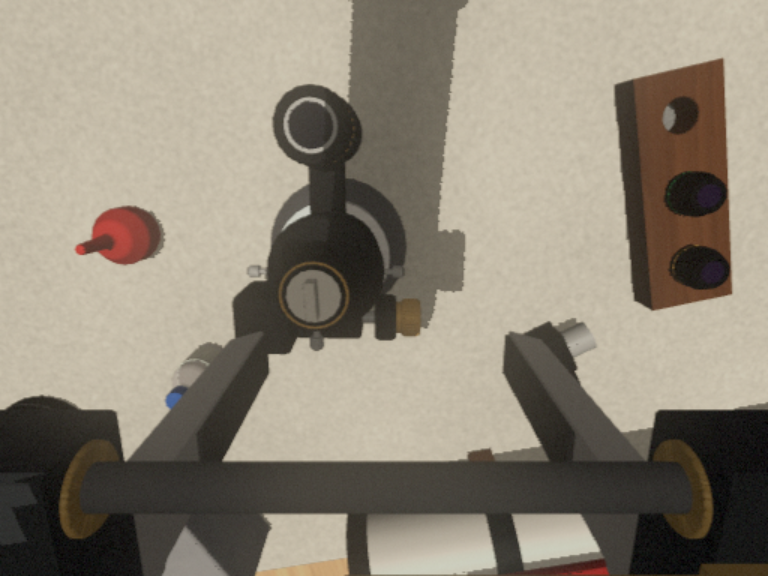

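The wrist view shows the plug at (313,295), its bar nearly vertical in the picture. The thumbscrew is straight below at (317,342), so the tool yaw is about right. Next I move closer.

>>> apply_moves(
  moves=[
    {"travel": [0.006, -0.03, -0.03], "rot": [0, 0, 0], "gripper": 1},
    {"travel": [0.005, -0.03, -0.03], "rot": [0, 0, 0], "gripper": 1},
    {"travel": [0, 0, 0], "rot": [0, 0, 0], "gripper": 1},
    {"travel": [0, 0, 0], "rot": [0, 0, 0], "gripper": 1},
  ],
)

```text
t: 3.95
ee_pos: [0.5278, -0.2168, 0.2933]
tool_rot: [0.094, 0.996, -0.0, -0.001]
ft_force: [0.6, 0.7, -0.4]
opening: 0.0941
finger_force: 0.0
```

```bash
cat >> h.py <<'E'
def proj(p,X):
    P=np.array(p["pose"]);c=P[:3,:3].T@(np.asarray(X)-P[:3,3])
    return np.array([p["cx"]+p["fx"]*c[0]/-c[2],p["cy"]-p["fy"]*c[1]/-c[2]])
def rectify(p,x,y,z,half,n=300):
    "top view: rows down=-x, cols right=-y"
    w=np.float32([[x+half,y+half,z],[x+half,y-half,z],[x-half,y-half,z],[x-half,y+half,z]])
    s=np.float32([proj(p,q) for q in w]);d=np.float32([[0,0],[n,0],[n,n],[0,n]])
    return cv2.warpPerspective(p["frame"],cv2.getPerspectiveTransform(s,d),(n,n),flags=cv2.INTER_CUBIC)
E
python3 - <<'E'
from h import *
p=vision.snapshot("wrist"); s=status.sense()
print(s["ee_pos"],s["tool_rot"])
for t,z in dict(plug_bar=.207,adapter_mid=.178).items():
    for q in vision.place_of(t,p)[:1]: print(t,round(q["conf"],2),np.round(q["position"],3),np.round(atz(p,q["position"],z),4))
x,y=atz(p,vision.place_of("plug_bar",p)[0]["position"],.207)[:2]
a=rectify(p,x,y,.215,.03,400);b=rectify(p,x,y,.196,.05,400)
cv2.imwrite("pics/d.png",np.hstack([a,b]))
E
```

```text
[ 0.52828665 -0.21635905  0.29403513] [9.34016309e-02 9.95628507e-01 9.25643550e-05 5.39105414e-05]
plug_bar 0.57 [0.513 0.509] [ 0.5305 -0.2136  0.207 ]
adapter_mid 0.29 [0.388 0.208] [ 0.4675 -0.3452  0.178 ]
```

View pics/d.png

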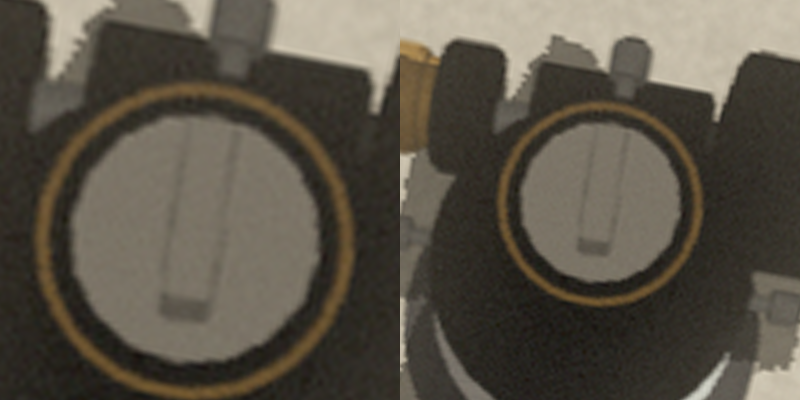

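The rectified views put the bar at (0.5305, -0.2136) with yaw ≈ -0.155, and the adapter axis at (0.530, -0.214) with yaw ≈ -0.19. Next I descend and grip the plug.

>>> apply_moves(
  moves=[
    {"travel": [0.002, 0.0026, -0.02], "rot": [0, 0, 0.03], "gripper": -0.3},
    {"travel": [0, 0, -0.03], "rot": [0, 0, 0], "gripper": -0.3},
    {"travel": [0, 0, -0.02], "rot": [0, 0, 0], "gripper": -0.3},
    {"travel": [0, 0, -0.014], "rot": [0, 0, 0], "gripper": -0.3},
    {"travel": [0, 0, -0.008], "rot": [0, 0, 0], "gripper": -0.3},
    {"travel": [0, 0, 0], "rot": [0, 0, 0], "gripper": -0.3},
    {"travel": [0, 0, 0], "rot": [0, 0, 0], "gripper": -0.3},
    {"travel": [0, 0, 0], "rot": [0, 0, 0], "gripper": -0.3},
  ],
)

```text
t: 4.95
ee_pos: [0.5305, -0.2148, 0.2025]
tool_rot: [0.079, 0.997, -0.0, 0.001]
ft_force: [0.7, 0.6, 0.4]
opening: 0.0344
finger_force: 0.0
```

>>> apply_moves(
  moves=[
    {"travel": [0, 0.001, -0.001], "rot": [0, 0, 0], "gripper": -0.3},
    {"travel": [0, 0, 0], "rot": [0, 0, 0], "gripper": -1},
    {"travel": [0, 0, 0], "rot": [0, 0, 0], "gripper": -1},
    {"travel": [0, 0, 0], "rot": [0, 0, 0], "gripper": -1},
    {"travel": [0, 0, 0], "rot": [0, 0, 0], "gripper": -1},
    {"travel": [0, 0, 0], "rot": [0, 0, 0], "gripper": -1},
    {"travel": [0, 0, 0], "rot": [0, 0, 0], "gripper": -1},
  ],
)

```text
t: 5.65
ee_pos: [0.53, -0.2137, 0.2007]
tool_rot: [0.079, 0.997, -0.0, 0.0]
ft_force: [0.0, -0.5, 0.9]
opening: 0.0077
finger_force: 30.0
```

>>> apply_moves(
  moves=[
    {"travel": [0, 0, 0.01], "rot": [0, 0, 0], "gripper": -1},
    {"travel": [0, 0, 0.02], "rot": [0, 0, 0], "gripper": -1},
    {"travel": [0, 0, 0.03], "rot": [0, 0, 0], "gripper": -1},
    {"travel": [0, 0.02, 0.02], "rot": [0, 0, 0.05], "gripper": -1},
    {"travel": [-0.01, 0.04, 0], "rot": [0, 0, 0.05], "gripper": -1},
    {"travel": [-0.01, 0.05, 0], "rot": [0, 0, 0.05], "gripper": -1},
    {"travel": [-0.01, 0.05, -0.02], "rot": [0, 0, 0], "gripper": -1},
    {"travel": [-0.01, 0.05, -0.02], "rot": [0, 0, 0], "gripper": -1},
  ],
)

```text
t: 6.45
ee_pos: [0.4917, -0.0117, 0.2449]
tool_rot: [0.004, 1.0, 0.0, 0.001]
ft_force: [2.2, -0.3, -1.1]
opening: 0.0078
finger_force: 30.0
```

>>> apply_moves(
  moves=[
    {"travel": [-0.01, 0.05, -0.01], "rot": [0, 0, 0], "gripper": -1},
    {"travel": [-0.02, 0.04, 0], "rot": [0, 0, 0], "gripper": -1},
    {"travel": [0, 0, 0], "rot": [0, 0, 0], "gripper": -1},
    {"travel": [0, 0, 0], "rot": [0, 0, 0], "gripper": -1},
  ],
)

```text
t: 6.85
ee_pos: [0.4623, 0.0753, 0.2351]
tool_rot: [0.003, 1.0, 0.0, 0.0]
ft_force: [0.3, -1.2, 0.8]
opening: 0.0075
finger_force: 30.0
```

```bash
python3 - <<'E'
from h import *
p=vision.snapshot("wrist"); s=status.sense()
print(s["ee_pos"],s["tool_rot"],s["opening"])
for t,z in dict(plug_bar=s["ee_pos"][2]+.006,free_bore=.04,eyepiece_a_mid=.044,eyepiece_b_mid=.044).items():
    for q in vision.place_of(t,p)[:2]: print(t,round(q["conf"],2),np.round(q["position"],3),np.round(atz(p,q["position"],z),4))
a=cv2.resize(p["frame"],(400,300));b=rectify(p,.46,.131,.04,.06,300)
cv2.imwrite("pics/e.png",np.hstack([a,b]))
E
```

```text
[0.46266306 0.07433989 0.23510296] [3.97179498e-03 9.99992030e-01 8.81683016e-05 3.95164788e-04] 0.0075252618145869865
plug_bar 0.86 [0.615 0.501] [0.461  0.0756 0.2411]
free_bore 0.64 [0.438 0.618] [0.462  0.1464 0.04  ]
eyepiece_a_mid 0.9 [0.591 0.614] [0.5344 0.1461 0.044 ]
eyepiece_b_mid 0.6 [0.738 0.612] [0.6131 0.1478 0.044 ]
```

View pics/e.png

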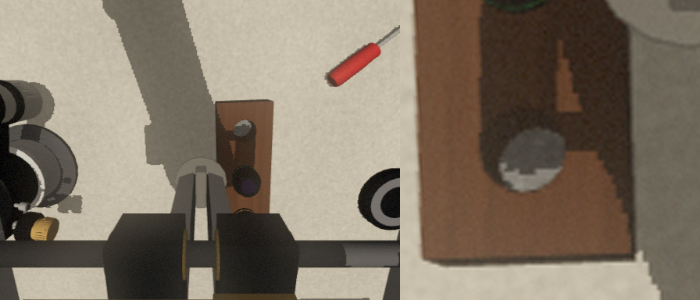

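The bore mouth and rack edges in the rectified view put the free bore at about (0.461, 0.141), with shadow biasing the network's reading. Next I hover low over it and check.

>>> apply_moves(
  moves=[
    {"travel": [-0.0015, 0.035, 0], "rot": [0, 0, 0], "gripper": -1},
    {"travel": [0, 0.0315, -0.02], "rot": [0, 0, 0], "gripper": -1},
    {"travel": [0, 0, -0.04], "rot": [0, 0, 0], "gripper": -1},
    {"travel": [0, 0, -0.04], "rot": [0, 0, 0], "gripper": -1},
    {"travel": [0, 0, -0.04], "rot": [0, 0, 0], "gripper": -1},
    {"travel": [0, 0, -0.02], "rot": [0, 0, 0], "gripper": -1},
    {"travel": [0, 0, 0], "rot": [0, 0, 0], "gripper": -1},
    {"travel": [0, 0, 0], "rot": [0, 0, 0], "gripper": -1},
  ],
)

```text
t: 7.9
ee_pos: [0.4613, 0.1407, 0.0749]
tool_rot: [0.005, 1.0, -0.0, -0.0]
ft_force: [0.5, -1.1, -0.6]
opening: 0.0074
finger_force: 30.0
```

```bash
python3 - <<'E'
from h import *
s=status.sense();print(s["ee_pos"],s["tool_rot"],s["ft_force"])
p=vision.snapshot("side");w=vision.snapshot("wrist")
u,v=proj(p,[.461,.141,.05]).astype(int);print(u,v)
a=cv2.resize(p["frame"][v-35:v+35,u-45:u+45],(400,311),interpolation=cv2.INTER_CUBIC)
cv2.imwrite("pics/f.png",np.hstack([a,cv2.resize(rectify(w,.461,.141,.04,.06,311),(311,311))]))
E
```

```text
[0.46127189 0.14068776 0.07493967] [ 4.55006639e-03  9.99989604e-01 -2.84265300e-04 -9.33560703e-05] [ 0.53174961 -1.12542875 -0.5617666 ]
231 193
```

View pics/f.png

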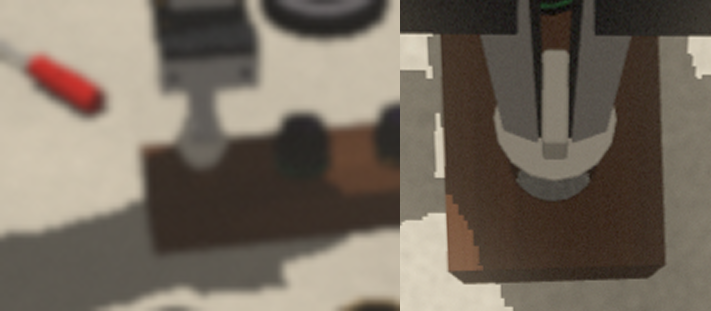

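The rack centreline is about 0.7 mm to +y of the plug and the end edge puts the bore at x≈0.460. The alignment is good, so I insert.

>>> apply_moves(
  moves=[
    {"travel": [-0.0005, 0.0006, -0.01], "rot": [0, 0, 0], "gripper": -1},
    {"travel": [0, 0, -0.008], "rot": [0, 0, 0], "gripper": -1},
    {"travel": [0, 0, -0.005], "rot": [0, 0, 0], "gripper": -1},
    {"travel": [0, 0, 0], "rot": [0, 0, 0], "gripper": -1},
  ],
)

```text
t: 8.4
ee_pos: [0.4598, 0.1417, 0.0507]
tool_rot: [0.004, 1.0, -0.0, -0.001]
ft_force: [-0.2, 0.2, -0.0]
opening: 0.0076
finger_force: 30.0
```

>>> apply_moves(
  moves=[
    {"travel": [0, 0, -0.004], "rot": [0, 0, 0], "gripper": -1},
    {"travel": [0, 0, -0.002], "rot": [0, 0, 0], "gripper": -1},
    {"travel": [0, 0, 0], "rot": [0, 0, 0], "gripper": -1},
    {"travel": [0, 0, 0], "rot": [0, 0, 0], "gripper": -1},
  ],
)

```text
t: 8.8
ee_pos: [0.4603, 0.1419, 0.0455]
tool_rot: [0.004, 1.0, -0.0, -0.0]
ft_force: [1.5, -0.9, 0.6]
opening: 0.0077
finger_force: 30.0
```

>>> apply_moves(
  moves=[
    {"travel": [0, 0, -0.001], "rot": [0, 0, 0], "gripper": -1},
    {"travel": [0, 0, 0], "rot": [0, 0, 0], "gripper": -1},
    {"travel": [0, 0, 0], "rot": [0, 0, 0], "gripper": -0.4},
    {"travel": [0, 0, 0], "rot": [0, 0, 0], "gripper": -0.4},
    {"travel": [0, 0, 0], "rot": [0, 0, 0], "gripper": -0.4},
    {"travel": [0, 0, 0], "rot": [0, 0, 0], "gripper": -0.4},
  ],
)

```text
t: 9.4
ee_pos: [0.4603, 0.1419, 0.0445]
tool_rot: [0.004, 1.0, -0.0, -0.0]
ft_force: [0.2, -0.3, -0.2]
opening: 0.028
finger_force: 0.0
```

>>> apply_moves(
  moves=[
    {"travel": [0, 0, 0.02], "rot": [0, 0, 0], "gripper": -0.4},
    {"travel": [0, 0, 0.05], "rot": [0, 0, 0], "gripper": -0.4},
    {"travel": [0, 0, 0.05], "rot": [0, 0, 0], "gripper": 0},
    {"travel": [-0.03, -0.03, 0.05], "rot": [0, 0, 0], "gripper": 0.5},
    {"travel": [-0.01, -0.03, 0.05], "rot": [0, 0, 0], "gripper": 1},
    {"travel": [0, 0, 0], "rot": [0, 0, 0], "gripper": 1},
    {"travel": [0, 0, 0], "rot": [0, 0, 0], "gripper": 1},
  ],
)

```text
t: 10.1
ee_pos: [0.4292, 0.0937, 0.2457]
tool_rot: [0.004, 1.0, 0.001, 0.001]
ft_force: [-0.1, 0.5, -0.5]
opening: 0.0646
finger_force: 0.0
```

```bash
python3 - <<'E'
from h import *
s=status.sense();print(s["ee_pos"],s["tool_rot"],s["ft_force"])
w=vision.snapshot("wrist");t=vision.snapshot("side")
o=[]
for p in(w,t):
    r=vision.place_of("plug_bar",p)
    if r: print(r[0]["conf"],r[0]["position"],atz(p,r[0]["position"],.051));o.append((p,r[0]["position"]))
print(tri(o))
cv2.imwrite("pics/g.png",np.hstack([cv2.resize(w["frame"],(400,300)),rectify(w,.46,.142,.04,.05,300)]))
E
```

```text
[0.42922761 0.09372609 0.2456935 ] [4.20248707e-03 9.99990147e-01 1.05671634e-03 9.63781292e-04] [-0.10057066  0.50124884 -0.48381286]
0.93 [0.4948, 0.5783] [0.45560487 0.14154072 0.051     ]
0.58 [0.4581, 0.3826] [0.34811776 0.25813841 0.051     ]
[0.38509639 0.11749761 0.16715443]
```

View pics/g.png

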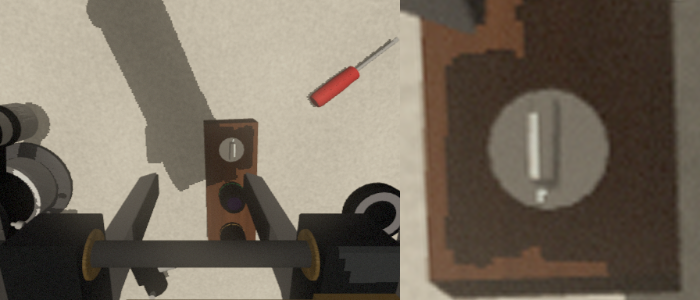

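The plug stands upright and concentric in the free bore: the flange is 40 mm at (549,149) in the right panel, with eyepieces undisturbed. Next, back over the adapter.

>>> apply_moves(
  moves=[
    {"travel": [0.01, -0.02, 0.05], "rot": [0, 0, 0], "gripper": 1},
    {"travel": [0.015, -0.048, 0], "rot": [0, 0, -0.06], "gripper": 1},
    {"travel": [0.015, -0.048, 0], "rot": [0, 0, -0.06], "gripper": 1},
    {"travel": [0.015, -0.048, 0], "rot": [0, 0, -0.06], "gripper": 1},
    {"travel": [0.015, -0.048, 0], "rot": [0, 0, 0], "gripper": 1},
    {"travel": [0.015, -0.048, 0], "rot": [0, 0, 0], "gripper": 1},
    {"travel": [0.015, -0.048, 0], "rot": [0, 0, 0], "gripper": 1},
    {"travel": [0, 0, 0], "rot": [0, 0, 0], "gripper": 1},
  ],
)

```text
t: 11.1
ee_pos: [0.5275, -0.217, 0.289]
tool_rot: [0.097, 0.995, -0.002, -0.001]
ft_force: [-1.4, 0.7, -0.3]
opening: 0.0937
finger_force: 0.0
```

```bash
python3 - <<'E'
from h import *
p=vision.snapshot("wrist");s=status.sense();print(s["ee_pos"],s["tool_rot"],s["ft_force"],s["joint_pos"],s["opening"])
for q in vision.place_of("adapter_mid",p)[:2]: print(q["conf"],np.round(atz(p,q["position"],.178),4))
b=rectify(p,.53,-.214,.196,.06,400)
cv2.imwrite("pics/i.png",b)
E
```

```text
[ 0.52724762 -0.21400062  0.28878764] [ 0.09615065  0.99536401 -0.00162174 -0.00170735] [0.21040077 0.66652202 0.16914005] [-0.40324422  0.23302566  0.81151878  1.77742767 -0.1756163   1.20970863
  1.83577749] 0.09384342209810957
0.57 [ 0.5308 -0.2152  0.178 ]
```

View pics/i.png

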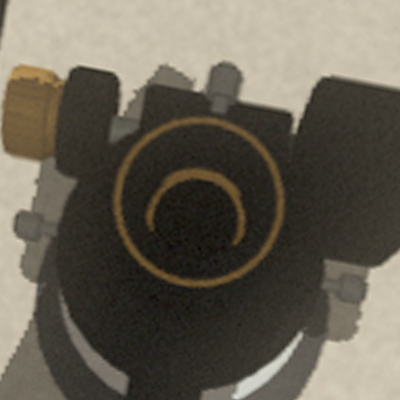

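The adapter ring is centred at (199,202), i.e. axis (0.5294, -0.2137). Next I descend around it.

>>> apply_moves(
  moves=[
    {"travel": [0.002, 0, -0.03], "rot": [0, 0, 0], "gripper": 1},
    {"travel": [0, 0, -0.04], "rot": [0, 0, 0], "gripper": 1},
    {"travel": [0, 0, -0.02], "rot": [0, 0, 0], "gripper": 1},
    {"travel": [0, 0, 0], "rot": [0, 0, 0], "gripper": 1},
    {"travel": [0, 0, 0], "rot": [0, 0, 0], "gripper": 1},
  ],
)

```text
t: 11.7
ee_pos: [0.5298, -0.21, 0.2008]
tool_rot: [0.093, 0.996, -0.0, -0.0]
ft_force: [-0.7, -0.1, 1.0]
opening: 0.0944
finger_force: 0.0
```

>>> apply_moves(
  moves=[
    {"travel": [0, -0.0037, -0.01], "rot": [0, 0, 0], "gripper": 1},
    {"travel": [0, 0, -0.012], "rot": [0, 0, 0], "gripper": 1},
    {"travel": [0, 0, -0.01], "rot": [0, 0, 0], "gripper": 1},
    {"travel": [0, 0, 0], "rot": [0, 0, 0], "gripper": 1},
    {"travel": [0, 0, 0], "rot": [0, 0, 0], "gripper": 1},
  ],
)

```text
t: 12.2
ee_pos: [0.5294, -0.2147, 0.1683]
tool_rot: [0.094, 0.996, -0.0, -0.0]
ft_force: [-0.9, 0.7, -0.6]
opening: 0.0941
finger_force: 0.0
```

>>> apply_moves(
  moves=[
    {"travel": [0, 0, 0], "rot": [0, 0, 0], "gripper": -1},
    {"travel": [0, 0, 0], "rot": [0, 0, 0], "gripper": -1},
    {"travel": [0, 0, 0], "rot": [0, 0, 0], "gripper": -1},
    {"travel": [0, 0, 0], "rot": [0, 0, 0], "gripper": -1},
    {"travel": [0, 0, 0], "rot": [0, 0, 0], "gripper": -1},
    {"travel": [0, 0, 0], "rot": [0, 0, 0], "gripper": -1},
  ],
)

```text
t: 12.8
ee_pos: [0.5296, -0.2146, 0.1686]
tool_rot: [0.094, 0.996, 0.0, 0.0]
ft_force: [-0.0, 0.4, 1.0]
opening: 0.0558
finger_force: 30.0
```

```bash
python3 - <<'E'
from h import *
s=status.sense();print({k:np.round(s[k],3) for k in("ee_pos","ft_force","wrist_torque","opening","finger_force","joint_pos")})
E
```

```text
{'ee_pos': array([ 0.53 , -0.215,  0.169]), 'ft_force': array([-0.031,  0.445,  0.975]), 'wrist_torque': array([0.152, 0.089, 0.02 ]), 'opening': np.float64(0.056), 'finger_force': np.float64(29.959), 'joint_pos': array([-0.324,  0.368,  0.753,  1.912, -0.301,  0.977,  1.949])}
```

Gripped at 56 mm. Now I test the ordinary direction (counter-clockwise, +z) by 0.3 rad.

>>> apply_moves(
  moves=[
    {"travel": [0, 0, 0], "rot": [0, 0, 0.08], "gripper": -1},
    {"travel": [0, 0, 0], "rot": [0, 0, 0.08], "gripper": -1},
    {"travel": [0, 0, 0], "rot": [0, 0, 0.07], "gripper": -1},
    {"travel": [0, 0, 0], "rot": [0, 0, 0.07], "gripper": -1},
    {"travel": [0, 0, 0], "rot": [0, 0, 0], "gripper": -1},
  ],
)

```text
t: 13.3
ee_pos: [0.5298, -0.2139, 0.1685]
tool_rot: [-0.057, 0.998, 0.001, 0.0]
ft_force: [1.6, 4.7, -0.3]
opening: 0.0563
finger_force: 30.0
```

```bash
python3 - <<'E'
from h import *
s=status.sense();print({k:np.round(s[k],3) for k in("ee_pos","tool_rot","ft_force","wrist_torque","opening","finger_force","joint_pos")})
E
```

```text
{'ee_pos': array([ 0.53 , -0.214,  0.168]), 'tool_rot': array([-0.057,  0.998,  0.001,  0.   ]), 'ft_force': array([ 1.605,  4.696, -0.333]), 'wrist_torque': array([ 1.245, -0.424, -0.726]), 'opening': np.float64(0.056), 'finger_force': np.float64(29.999), 'joint_pos': array([-0.272,  0.351,  0.679,  1.91 , -0.266,  0.971,  2.214])}
```

A resisting moment of -0.73 N m suggests a hard stop and slipping. I try the other way to compare.

>>> apply_moves(
  moves=[
    {"travel": [0, 0, 0], "rot": [0, 0, -0.08], "gripper": -1},
    {"travel": [0, 0, 0], "rot": [0, 0, -0.08], "gripper": -1},
    {"travel": [0, 0, 0], "rot": [0, 0, -0.07], "gripper": -1},
    {"travel": [0, 0, 0], "rot": [0, 0, -0.07], "gripper": -1},
    {"travel": [0, 0, 0], "rot": [0, 0, -0.1], "gripper": -1},
    {"travel": [0, 0, 0], "rot": [0, 0, 0], "gripper": -1},
  ],
)

```text
t: 13.9
ee_pos: [0.5295, -0.2147, 0.1685]
tool_rot: [0.145, 0.989, -0.0, -0.0]
ft_force: [0.2, 0.7, 0.1]
opening: 0.0563
finger_force: 30.0
```

```bash
python3 - <<'E'
from h import *
s=status.sense();print({k:np.round(s[k],3) for k in("ee_pos","tool_rot","ft_force","wrist_torque","opening","finger_force","joint_pos")})
E
```

```text
{'ee_pos': array([ 0.53 , -0.215,  0.168]), 'tool_rot': array([ 0.145,  0.989, -0.   , -0.   ]), 'ft_force': array([0.206, 0.73 , 0.1  ]), 'wrist_torque': array([ 0.088, -0.073,  0.016]), 'opening': np.float64(0.056), 'finger_force': np.float64(30.001), 'joint_pos': array([-0.342,  0.374,  0.777,  1.913, -0.313,  0.979,  1.858])}
```

Almost no moment this way, so it is a reverse thread. I keep turning about -z.

>>> apply_moves(
  moves=[
    {"travel": [0, 0, 0], "rot": [0, 0, -0.1], "gripper": -1},
    {"travel": [0, 0, 0], "rot": [0, 0, -0.13], "gripper": -1},
    {"travel": [0, 0, 0], "rot": [0, 0, -0.13], "gripper": -1},
    {"travel": [0, 0, 0], "rot": [0, 0, -0.13], "gripper": -1},
    {"travel": [0, 0, 0], "rot": [0, 0, -0.13], "gripper": -1},
    {"travel": [0, 0, 0], "rot": [0, 0, -0.13], "gripper": -1},
    {"travel": [0, 0, 0], "rot": [0, 0, -0.13], "gripper": -1},
    {"travel": [0, 0, 0], "rot": [0, 0, 0], "gripper": -1},
  ],
)

```text
t: 14.7
ee_pos: [0.5297, -0.2147, 0.1685]
tool_rot: [0.551, 0.834, -0.0, 0.0]
ft_force: [0.1, 0.2, 2.2]
opening: 0.0563
finger_force: 30.0
```

```bash
python3 - <<'E'
from h import *
s=status.sense();print({k:np.round(s[k],3) for k in("ee_pos","tool_rot","ft_force","wrist_torque","opening","finger_force","joint_pos")})
E
```

```text
{'ee_pos': array([ 0.53 , -0.215,  0.168]), 'tool_rot': array([ 0.551,  0.834, -0.   ,  0.   ]), 'ft_force': array([0.15 , 0.212, 2.189]), 'wrist_torque': array([-0.026, -0.051, -0.02 ]), 'opening': np.float64(0.056), 'finger_force': np.float64(30.001), 'joint_pos': array([-0.489,  0.455,  1.001,  1.919, -0.451,  1.013,  1.116])}
```

>>> apply_moves(
  moves=[
    {"travel": [0, 0, 0], "rot": [0, 0, -0.13], "gripper": -1},
    {"travel": [0, 0, 0], "rot": [0, 0, -0.13], "gripper": -1},
    {"travel": [0, 0, 0], "rot": [0, 0, -0.13], "gripper": -1},
    {"travel": [0, 0, 0], "rot": [0, 0, -0.13], "gripper": -1},
    {"travel": [0, 0, 0], "rot": [0, 0, -0.13], "gripper": -1},
    {"travel": [0, 0, 0], "rot": [0, 0, -0.13], "gripper": -1},
    {"travel": [0, 0, 0], "rot": [0, 0, -0.13], "gripper": -1},
    {"travel": [0, 0, 0], "rot": [0, 0, 0], "gripper": -1},
  ],
)

```text
t: 15.5
ee_pos: [0.5294, -0.2149, 0.1684]
tool_rot: [0.862, 0.508, -0.001, -0.0]
ft_force: [-1.1, 1.8, 4.6]
opening: 0.0563
finger_force: 30.0
```

```bash
python3 - <<'E'
from h import *
s=status.sense();print({k:np.round(s[k],3) for k in("ee_pos","tool_rot","ft_force","wrist_torque","opening","finger_force","joint_pos")})
E
```

```text
{'ee_pos': array([ 0.529, -0.215,  0.168]), 'tool_rot': array([ 0.862,  0.508, -0.001, -0.   ]), 'ft_force': array([-1.053,  1.802,  4.562]), 'wrist_torque': array([ 0.245,  0.473, -0.077]), 'opening': np.float64(0.056), 'finger_force': np.float64(30.002), 'joint_pos': array([-0.603,  0.6  ,  1.235,  1.923, -0.643,  1.093,  0.394])}
```

Turned about 2.0 rad with no resisting moment. Now I lift gently, watching the force.

>>> apply_moves(
  moves=[
    {"travel": [0, 0, 0.001], "rot": [0, 0, -0.05], "gripper": -1},
    {"travel": [0, 0, 0.001], "rot": [0, 0, 0], "gripper": -1},
    {"travel": [0, 0, 0.002], "rot": [0, 0, 0], "gripper": -1},
    {"travel": [0, 0, 0], "rot": [0, 0, 0], "gripper": -1},
  ],
)

```text
t: 15.9
ee_pos: [0.5294, -0.2147, 0.1726]
tool_rot: [0.874, 0.487, 0.0, -0.0]
ft_force: [-0.8, -0.3, -3.0]
opening: 0.0564
finger_force: 30.0
```

>>> apply_moves(
  moves=[
    {"travel": [0, 0, 0.005], "rot": [0, 0, 0], "gripper": -1},
    {"travel": [0, 0, 0.005], "rot": [0, 0, 0], "gripper": -1},
    {"travel": [0, 0, 0.01], "rot": [0, 0, 0], "gripper": -1},
    {"travel": [0, 0, 0.015], "rot": [0, 0, 0], "gripper": -1},
    {"travel": [0, 0, 0.015], "rot": [0, 0, 0], "gripper": -1},
    {"travel": [0, 0, 0.01], "rot": [0, 0, 0], "gripper": -1},
    {"travel": [0, 0, 0.005], "rot": [0, 0, 0], "gripper": -1},
    {"travel": [0, 0, 0], "rot": [0, 0, 0], "gripper": -1},
  ],
)

```text
t: 16.7
ee_pos: [0.5299, -0.2146, 0.2382]
tool_rot: [0.874, 0.486, 0.001, 0.0]
ft_force: [0.1, 0.2, -2.6]
opening: 0.0564
finger_force: 30.0
```

>>> apply_moves(
  moves=[
    {"travel": [0, 0, 0], "rot": [0, 0, 0], "gripper": -1},
    {"travel": [0, 0, 0], "rot": [0, 0, 0], "gripper": -1},
    {"travel": [0, 0, 0], "rot": [0, 0, 0], "gripper": -1},
    {"travel": [0, 0, 0], "rot": [0, 0, 0], "gripper": -1},
  ],
)

```text
t: 17.1
ee_pos: [0.5294, -0.2147, 0.2372]
tool_rot: [0.874, 0.485, -0.0, -0.0]
ft_force: [-0.2, 0.2, -2.4]
opening: 0.0561
finger_force: 30.0
```

```bash
python3 - <<'E'
from h import *
s=status.sense();print({k:np.round(s[k],3) for k in("ee_pos","ft_force","opening","finger_force","joint_pos","qvel")})
p=vision.snapshot("side");t=vision.snapshot("top")
o=[]
for q in(p,t):
    r=vision.place_of("adapter_mid",q)
    if r: print(r[0]["conf"],np.round(atz(q,r[0]["position"],.243),3))
for r in vision.place_of("plug_bar",t)[:2]: print("plug",r["conf"],np.round(atz(t,r["position"],.051),3))
u,v=proj(p,[.53,-.214,.2]).astype(int);print(u,v)
a=cv2.resize(p["frame"][v-60:v+60,u-70:u+70],(420,360),interpolation=cv2.INTER_CUBIC)
cv2.imwrite("pics/j.png",np.hstack([a,rectify(t,.5,.14,.04,.13,360)]))
E
```

```text
{'ee_pos': array([ 0.529, -0.215,  0.237]), 'ft_force': array([-0.155,  0.158, -2.444]), 'opening': np.float64(0.056), 'finger_force': np.float64(29.999), 'joint_pos': array([-0.666,  0.526,  1.314,  1.85 , -0.547,  1.201,  0.269]), 'qvel': array([-0.002, -0.001,  0.001, -0.002,  0.   ,  0.003, -0.001])}
0.98 [ 0.537 -0.222  0.243]
plug 0.68 [0.454 0.15  0.051]
271 229
```

View pics/j.png

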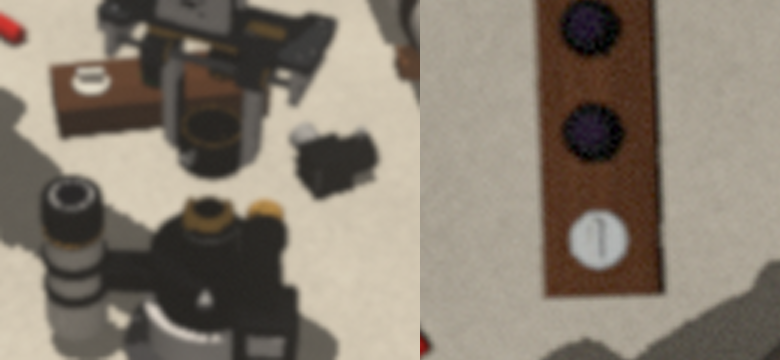

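The adapter hangs upright in the fingers, well clear of the brass spigot at (208,215). The plug sits flat in the rack at (91,80) in the left panel, and nothing else has moved.

```bash
python3 -c "
from h import *
print(workorder.hand_in())"
```

```text
the job is handed in; nothing more can be done
None
```

The job is handed in (no verdict came back): the plug sits in the rack's free bore, and the adapter, which had a reverse thread, is unscrewed and held upright about 65 mm above the drawtube's shoulder.

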